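# Switch the ball sorter over and feed the waiting balls into the empty tray

## Robot

A 6-joint arm with a two-finger parallel gripper is mounted at the origin on the work surface. World frame = base frame: x ahead of the robot, y to its left, z up, the work surface at z = 0. Lengths are in mm, angles in rad, forces in N, time in s.
With the tool pointing down it reaches from about 350 to 975 mm from the base axis. Payload 7.1 kg.
Tool frame: the origin (TCP) lies at the very end of the fingers, on their centre line; the grasp point (between the pads) lies 19 mm behind it; z points along the fingers, x is the direction in which the jaws open and shut, and the axes are right-handed (so a half turn about z gives the same grasp; the last joint's range is limited). The gripper opens to 88 mm and grips with 3 to 60 N. Pads are 20 mm wide; open, the fingers measure 115 mm over their backs; the gripper's body (75 mm by 178 mm) begins 61 mm behind the grasp point.
Start: joints at [1.163, 0.423, 1.63, -0, 1.089, -0.019], TCP at [236.892, 578.349, 222.675] pointing down, gripper open.
Joint ranges: [-3, 3], [-0.9, 2.11], [0.09, 2.58], [-1.31, 4.45], [0.11, 2.69], [-2.54, 2.54]. Speed limits (rad/s): [2.39, 2.39, 3.01, 3.14, 3.14, 3.14].

## Interface

Orientations are given as a rotation vector (axis times angle).
In Python, from workcell import * gives the robot as it stands.
- The arm moves only by the tool arm_command, never from a script. Its argument "increments" is a list of rows, each a list of 2 entries, a list of its own where there are three numbers: the shift along the tool's x, y, z in cm, then the turn about the tool's z in degrees. In form: [[[dx, dy, dz], turn], ...]. A call has 1 to 20 rows; each row shifts and turns the pose as measured when the row begins, along the tool's axes as they then stand; what a row does not reach is not made up. A row lasts 1/10 s, in which the tool goes at most 50 mm and 8.59 degrees, less where a joint would pass 70% of its speed; a pose out of reach is approached as far as the arm can. A call is refused whole if a number of a shift passes 5 or a number of a turn 8.59, either way. A call with a gripper value outside its range is refused whole. "gripper" is the opening, from 0 (shut) to 1 (fully open), set as the call begins (left out, the last holds). The fingers move at their own pace and stop on an object; the grip force is fixed at half the most. Time passes only in rows, so rows that do not move let the fingers close. It gives the time, the measured TCP pose, the force and the opening at its end, in the units of the state.
- get_obs(): the state, without advancing time (a new reading comes with each control period).
- get_image(name): name is "side" or "top" or "wrist"; returns the picture (384x512x3 uint8, red, green, blue); there is no depth.
- camera_params(name): a dict with "K" (3x3 intrinsics, pixels), "k1" (the pictures are not rectified: a ray, as slopes to the right and down, at radius r is drawn at 1 + k1 r^2 times it, then the intrinsics apply), "rvec" (rotation vector, rad) and "tvec" (3), from world to camera coordinates, as OpenCV has them; the wrist camera has in their place "T_tool_cam" (4x4, takes a point from camera to tool coordinates, whose origin is the TCP and whose axes are the tool frame's). Camera axes: x right, y down, z forward; pixel columns grow to the right and rows downward; lengths in mm; the calibration is good to about 2 mm. A picture is of the moment at which its call begins: read the wrist's pose just before it. camera_params takes no time and is no camera call.
- close_job(): hands the job in, once; it reports no verdict.
The state is a dict: "t": time; "qpos": joint angles; "qvel": joint speeds; "joint_torque": joint torques, N m; "ee_pos": TCP position; "orientation": TCP orientation; "ft_force": force on the tool from outside, world axes, zero at the start; "moment": the same for the moment, N m; "width": finger opening in mm.
Only numpy, scipy, OpenCV 4.12 (cv2) and the standard library are available. Lean on these libraries where they do the work, as an engineer would, in place of code of your own. Each camera call takes 0.05 s, during which the arm holds its last target.

## Task

The sorter's seesaw rocker is tipped towards the tray that already has two balls. First press down the raised end of the rocker with your fingertips, so that it tips over its pivot to the other side, and only then push the stop slide aside, clear of the feed channel, so that the three waiting balls roll down the other chute into the empty tray and come to rest there. Grasp and lift nothing, do not touch any ball, and leave the other things on the bench where they stand.

Things in the scene. Friction and masses are not known exactly. Their poses are not given: they have to be found in the camera images.
- sorter: Aluminium ball sorter fixed to the bench, 490 mm wide. Origin on the bench straight below the rocker's pivot (100 mm up); x runs up the feed channel, y to the sorter's left, z up; turned about z by up to 0.5 rad. Channel 38 mm wide, walls 20 mm high, floor 115 mm up at x = 22 mm, rising at 0.14 rad to x = 185 mm. Chutes (y = 100 to 168 mm, both sides) lead to grey trays.
- rocker (a joint): Tilt of the seesaw rocker (black plastic trough 196 mm long, pivot along sorter x), rad: +0.2 left (+y) end down, -0.2 right end down, 0 level. Starts near -0.2. A steel weight on a mast (to 66 mm above the pivot, y = 0, x = -14 to -36 mm) makes it top-heavy: pushed past level it falls over by itself and stays. Pressing a pad takes under 2 N.
- left_pad (a point): Centre of the upper face of the rocker's left square black press pad (44 x 44 mm, 6 mm thick), 39 mm in front of and 74 mm to the left of the pivot, 22 mm above it when level. This pad is the raised one at the start (about 136 mm high; 122 mm when level, 107 mm when fully down).
- stop (a joint): Position of the stop slide in m: 0 to 0.008 at the start = blade across the feed channel, holding the balls back; 0.050 = pushed fully to the sorter's left (+y), channel open. Stays where it is left; sliding takes about 1 to 2 N.
- stop_tab (a point): Centre of the stop slide's upright plain steel tab: 22 mm along x, 8 mm thick along y, 46 mm tall (from 23 mm below to 23 mm above this point, 169 mm above the bench). It stands over the feed channel 45 mm behind the pivot and moves with the slide. The waiting balls' tops are at least 15 mm below this point.
- left_tray (a point): Centre of the inner floor of the left grey tray (empty at the start), 68 mm square inside, floor 12 mm above the bench, 203 mm to the left of the pivot.
- right_tray (a point): Centre of the inner floor of the right grey tray (holds two balls at the start), same size, 203 mm to the right of the pivot.
- ball1_center (a point): Centre of white ceramic ball, 24 mm diameter, about 40 g, number 1 in the queue behind the stop blade in the feed channel.
- ball1: The same ball (origin turns as it rolls; use the centre).
- ball2_center (a point): Centre of white ceramic ball, 24 mm diameter, about 40 g, number 2 in the queue behind the stop blade in the feed channel.
- ball2: The same ball (origin turns as it rolls; use the centre).
- ball3_center (a point): Centre of white ceramic ball, 24 mm diameter, about 40 g, number 3 in the queue behind the stop blade in the feed channel.
- ball3: The same ball (origin turns as it rolls; use the centre).
- fed1_center (a point): Centre of a 24 mm ball that already lies in the right tray.
- fed1: The same ball (origin turns as it rolls; use the centre).
- fed2_center (a point): Centre of a 24 mm ball that already lies in the right tray.
- fed2: The same ball (origin turns as it rolls; use the centre).
- pot: Open white plastic pot, 60 mm across, 55 mm tall, bystander near the sorter's front. Origin at the centre of its underside. Not part of the job.
- vial: Small amber glass jar with white cap, 36 mm across, 60 mm tall, bystander behind the sorter's left chute. Origin at the centre of its underside. Not part of the job.
- collar: Steel ring, 52 mm across, 22 mm tall, bystander behind the sorter's right chute. Origin at the centre of its underside. Not part of the job.
- jar: Glass jar with red lid, 90 mm across, 130 mm tall, bystander at the left of the bench. Origin at the centre of its underside. Not part of the job.
- tipbox: Closed green plastic box, 80 x 120 x 50 mm, bystander at the left of the bench. Origin at the centre of its underside. Not part of the job.
- spatula: Steel spatula 180 mm long lying flat, bystander at the right of the bench. Origin at the centre of its underside. Not part of the job.
- beaker: Glass beaker, 70 mm across, 85 mm tall, bystander at the right of the bench. Origin at the centre of its underside. Not part of the job.

How it is judged (in metres and radians):
On the way, in this order (a step that is already met when the one before it is completed fails the run):
1. the rocker is tipped over to the left while the stop still holds the balls back (value of joint rocker above 0.15 rad and value of joint stop below 0.015 m), for 0.2 s.
2. the stop slide is pushed aside, out of the channel (value of joint stop above 0.032 m), for 0.1 s.
At the end, for the whole second after the job is handed in: The rocker leans left (over 0.15 rad); all three waiting balls lie at rest (under 0.03 m/s) inside the left tray, centres within its walls and below 55 mm; the two earlier balls are still in the right tray (value of joint rocker above 0.15 rad and y of ball1_center in the frame of sorter between 0.168 and 0.238 m and x of ball1_center in the frame of sorter between -0.035 and 0.035 m and z of each of ball1_center, ball2_center, ball3_center, fed1_center, fed2_center in the frame of sorter below 0.055 m and linear speed of each of ball1, ball2, ball3 below 0.03 m/s and y of ball2_center in the frame of sorter between 0.168 and 0.238 m and x of ball2_center in the frame of sorter between -0.035 and 0.035 m and y of ball3_center in the frame of sorter between 0.168 and 0.238 m and x of ball3_center in the frame of sorter between -0.035 and 0.035 m and y of fed1_center in the frame of sorter between -0.238 and -0.168 m and x of fed1_center in the frame of sorter between -0.035 and 0.035 m and y of fed2_center in the frame of sorter between -0.238 and -0.168 m and x of fed2_center in the frame of sorter between -0.035 and 0.035 m); the robot touches nothing.
It fails at once if the robot touches a ball (contact force between any of the arm, the fingers and ball1 above 0.3 N or contact force between any of the arm, the fingers and ball2 above 0.3 N or contact force between any of the arm, the fingers and ball3 above 0.3 N or contact force between any of the arm, the fingers and fed1 above 0.3 N or contact force between any of the arm, the fingers and fed2 above 0.3 N).
It fails at once if a ball is lifted (height (world z) of any of ball1_center, ball2_center, ball3_center, fed1_center, fed2_center above 0.19 m).
It fails at once if a bystander is moved more than 25 mm or lifted (distance of any of pot, vial, collar, jar, tipbox, spatula, beaker from where it was at the start of the episode above 0.025 m).
It also fails if it takes over 43 s, if anything falls off the work surface, if the arm or the gripper's body presses on something with over 40 N, if the wrist force passes 120 N, or if a joint passes its speed limit or range.

## Working session

There is one attempt and no reset: what is moved stays moved. The work goes in short steps, Python scripts to look and compute and a tool call to move; the robot and the scene stay as the last step left them, time stands still between calls to the robot, and variables do not carry over. Pictures are saved under pics/ and viewed, and the job is handed in when it is done.

Besides the shell and the picture viewer there is one more tool, called after "Call:" by a JSON object that holds its "method" and its "body". arm_command: Moves the arm, as the interface text tells. Its arguments: {"type":"object","properties":{"increments":{"type":"array","items":{"type":"array"}},"gripper":{"type":"number"}},"required":["increments"]}

```bash
mkdir -p pics; ls; python3 - <<'E'
from workcell import *
import cv2
o=get_obs(); print(o)
for n in ["side","top","wrist"]:
    im=get_image(n); cv2.imwrite(f"pics/{n}0.png",cv2.cvtColor(im,cv2.COLOR_RGB2BGR)); print(n,camera_params(n))
E
```

```text
pics
{'t': 0.0, 'qpos': array([ 1.16300628e+00,  4.23820904e-01,  1.63068980e+00, -1.91383166e-05,
        1.08858538e+00, -1.90223395e-02]), 'qvel': array([-0.00113444, -0.00217026,  0.00138609, -0.00019365,  0.00212639,
       -0.00071932]), 'joint_torque': array([ 2.05333217e-04, -5.44629157e+01, -2.73672026e+01,  6.43466832e-02,
        2.27674964e-02, -1.02405261e-04]), 'ee_pos': array([236.67975817, 577.85502523, 221.9142175 ]), 'orientation': array([ 2.60800702e+00,  1.75005648e+00, -1.97074888e-03]), 'ft_force': array([ 0.33900919,  0.83930158, -0.30095671]), 'moment': array([-0.01578212,  0.06603743, -0.02902017]), 'width': 88.05769479125877}
side {'K': array([[360.89791933,   0.        , 256.67734725],
       [  0.        , 360.89791933, 194.02898757],
       [  0.        ,   0.        ,   1.        ]]), 'k1': -0.09055370691153793, 'rvec': array([ 2.26383343, -0.90256962,  0.33928661]), 'tvec': array([-368.42848345,  376.24200331, 1105.87392443])}
top {'K': array([[399.72276409,   0.        , 258.05952329],
       [  0.        , 399.72276409, 189.15980669],
       [  0.        ,   0.        ,   1.        ]]), 'k1': 0.03251775562583433, 'rvec': array([ 2.16171661, -2.13766012,  0.16827955]), 'tvec': array([   2.68791586,  553.73622847, 1286.74436227])}
wrist {'K': array([[271.86436118,   0.        , 256.13538555],
       [  0.        , 271.86436118, 189.61972646],
       [  0.        ,   0.        ,   1.        ]]), 'k1': -0.03339202308892066, 'T_tool_cam': array([[ 9.99998027e-01, -1.76355395e-03, -9.13857786e-04,
         9.05162590e-02],
       [ 1.95449501e-03,  9.55632318e-01,  2.94555688e-01,
        -8.09442696e+01],
       [ 3.53847188e-04, -2.94556893e-01,  9.55633879e-01,
        -1.62232573e+02],
       [ 0.00000000e+00,  0.00000000e+00,  0.00000000e+00,
         1.00000000e+00]])}
```

View pics/side0.png

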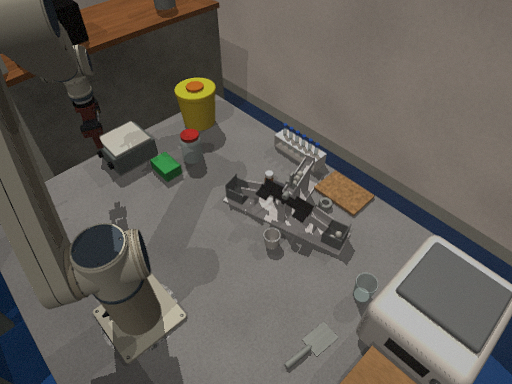

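View pics/top0.png

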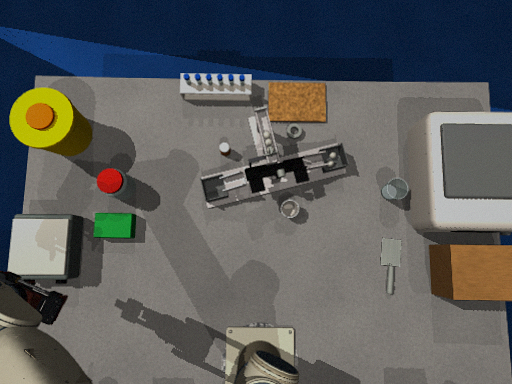

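View pics/wrist0.png

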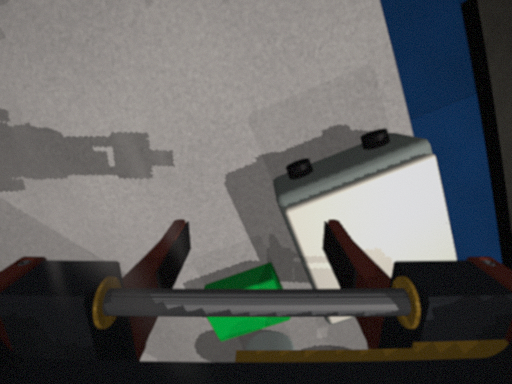

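The side and top views show the sorter at about (285,210) in the side view and (275,170) in the top view, with its left end towards the red-lidded jar. I'll zoom in for the measurements.

```bash
cat > h.py <<'E'
import numpy as np, cv2
from workcell import camera_params
def RT(n):
    p=camera_params(n); return p["K"],p["k1"],cv2.Rodrigues(np.array(p["rvec"]))[0],np.array(p["tvec"])
def proj(n,X):
    K,k,R,t=RT(n); c=R@np.asarray(X,float)+t; s=c[:2]/c[2]; s=s*(1+k*(s@s)); return K[:2,:2]@s+K[:2,2]
def ray(n,uv):
    K,k,R,t=RT(n); d=(np.asarray(uv,float)-K[:2,2])/K[0,0]; s=d.copy()
    for _ in range(20): s=d/(1+k*(s@s))
    return -R.T@t, R.T@np.array([s[0],s[1],1.])
def onz(n,uv,z):
    o,d=ray(n,uv); return o+d*(z-o[2])/d[2]
def tri(u1,n1,u2,n2):
    o1,d1=ray(n1,u1);o2,d2=ray(n2,u2)
    a,b=np.linalg.lstsq(np.c_[d1,-d2],o2-o1,rcond=None)[0]
    p,q=o1+a*d1,o2+b*d2; return (p+q)/2,np.linalg.norm(p-q)
E
python3 - <<'E'
import cv2
t=cv2.imread("pics/top0.png")[95:220,190:360]; cv2.imwrite("pics/top0z.png",cv2.resize(t,None,fx=4.7,fy=4.7,interpolation=cv2.INTER_CUBIC))
t=cv2.imread("pics/side0.png")[150:260,215:360]; cv2.imwrite("pics/side0z.png",cv2.resize(t,None,fx=5,fy=5,interpolation=cv2.INTER_CUBIC))
E
```

```text
(no output)
```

View pics/top0z.png

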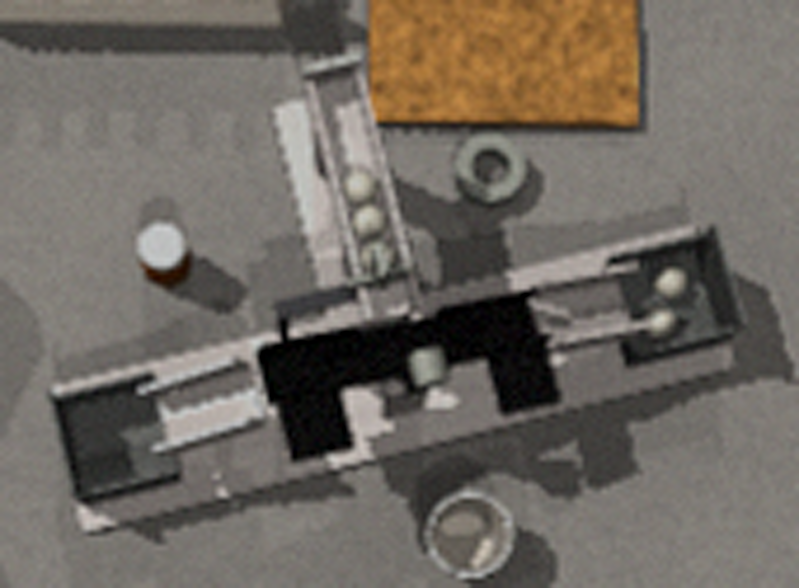

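View pics/side0z.png

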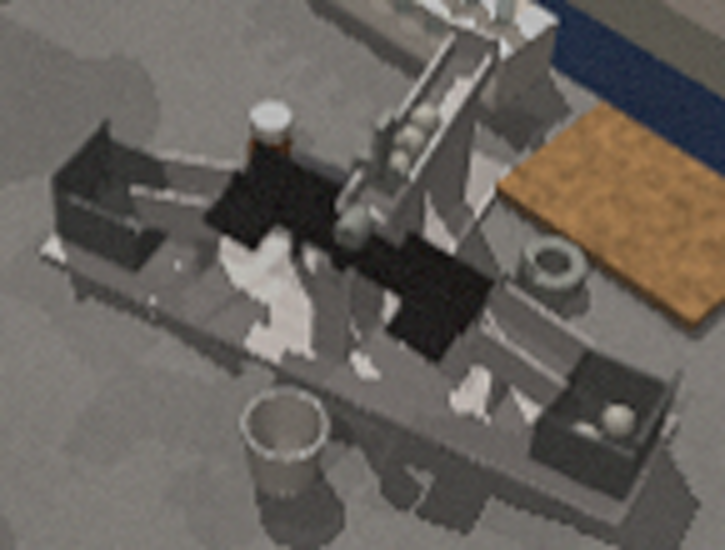

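```bash
python3 - <<'E'
from h import *
def f(u,v): return ((u+.5)/4.7-.5+190,(v+.5)/4.7-.5+95)
s=lambda x: np.round(x,1)
L=onz("top",f(322,452.5),136); R=onz("top",f(530.5,406),107); print("padfront",s(L),s(R))
d=(L-R)[:2]; y=d/np.linalg.norm(d); print(np.linalg.norm(d),"exp 145.1")
x=np.array([y[1],-y[0]]); yaw=np.arctan2(x[1],x[0]); print("yaw",yaw)
O=(L[:2]+61*x-68.2*y); O2=R[:2]+61*x+76.9*y; print(O,O2)
# base plate front edge
A=onz("top",f(85,530),3);B=onz("top",f(735,362),3); e=(A-B)[:2]; print("base",s(A),s(B),np.linalg.norm(e),np.arctan2(-e[0],e[1]))
# back rocker edge
A=onz("top",f(262,348),136);B=onz("top",f(530,293),107);e=(A-B)[:2];print("back",np.linalg.norm(e),np.arctan2(-e[0],e[1]))
# balls/fed
for uv,z in [((358,184),140),((368,219),136),((376,256),133),((671,281),24),((662,320),24),((468,535),55),((162,245),60),((490,168),22)]:
    P=onz("top",f(*uv),z); q=P[:2]-(O+O2)/2; print(s(P),s([q@x,q@y]))
# triangulated weight
print(tri(f(427,352),"top",(355/5-.1*4+215,210/5-.4+150),"side"))
E
```

```text
padfront [534.2   9.5 136. ] [ 571.7 -130.8  107. ]
145.24577413270453 exp 145.1
yaw 0.2608668656976657
[610.75186968 -40.65756494] [610.78946748 -40.79840706]
base [494.8 178.5   3. ] [ 623.8 -293.3    3. ] 489.12751485586136 0.26684399147782767
back 186.5227563566408 0.24974126986707537
[714.7 -12.6 140. ] [107.7   0.4]
[691.9 -19.5 136. ] [83.8 -0.4]
[667.4 -25.1 133. ] [58.7  0.4]
[ 678.9 -243.3   24. ] [  13.6 -213.3]
[ 650.  -236.4   24. ] [ -12.6 -199.1]
[489.2 -93.2  55. ] [-131.   -19.3]
[691.8 123.3  60. ] [120.6 137.6]
[ 762.5 -112.4   22. ] [ 128.1 -108.4]
(array([594.23400986, -55.66854326, 164.75997667]), np.float64(5.196039487184101))
```

Call:
{"method": "arm_command", "body": {"increments": [[[0, 0, -0.5], -7], [[0, 0, -0.5], -7], [[0, 0, -0.5], -7], [[0, 0, 0], -7], [[0, 0, 0], -7], [[0, 0, 0], -2.3], [[0, 0, 0], 0]], "gripper": 0}}

```text
t: 0.85
ee_pos: [236.1, 576.4, 235.2]
orientation: [1.878, 2.517, -0.009]
ft_force: [-1.6, 0.1, 0.6]
width: 35.2
```

```bash
cat > st.py <<'E'
from h import *
from workcell import *
O=np.array([610.8,-40.7]);yaw=0.262
xs=np.array([np.cos(yaw),np.sin(yaw)]);ys=np.array([-xs[1],xs[0]])
def w(x,y,z): return np.r_[O+x*xs+y*ys,z]
def show(target=None):
    o=get_obs();p=o["ee_pos"];R=cv2.Rodrigues(o["orientation"])[0];q=p[:2]-O
    print("t",round(o["t"],2),"p",p.round(1),"sorter",round(q@xs,1),round(q@ys,1),"f",o["ft_force"].round(2),"w",round(o["width"],1),"q",o["qpos"].round(2))
    a=np.arctan2(R[1,0],R[0,0]); print("yaw err deg",np.degrees(yaw+np.pi/2-a).round(2),"zdir",R[:,2].round(4))
    if target is not None: print("tool shift cm",(R.T@(w(*target)-p)/10).round(2))
    return p,R
E
python3 -c "
from st import *
show((-39,72,200))"
```

```text
t 0.85 p [236.1 576.4 235.2] sorter -202.1 693.1 f [-1.58  0.08  0.65] w 35.2 q [ 1.16  0.41  1.62 -0.    1.12 -0.7 ]
yaw err deg -1.55 zdir [-0.0024 -0.0057 -1.    ]
tool shift cm [-62.51  14.64   3.76]
```

Call:
{"method": "arm_command", "body": {"increments": [[[-2, 0.5, 0], 0], [[-3, 0.7, 0], 0], [[-3, 0.7, 0], 0], [[-3, 0.7, 0], 0], [[-3, 0.7, 0], 0], [[-3, 0.7, 0], 0], [[-3, 0.7, 0], 0], [[-3, 0.7, 0], 0], [[-3, 0.7, 0], 0], [[-3, 0.7, 0], 0], [[-3, 0.7, 0], 0], [[-3, 0.7, 0], 0], [[-3, 0.7, 0], 0], [[-3, 0.7, 0], 0], [[-3, 0.7, 0], 0], [[-3, 0.7, 0], 0], [[-3, 0.7, 0], 0], [[-2, 0.4, 0], 0], [[0, 0, 0], 0]]}}

```text
t: 2.75
ee_pos: [500.6, 72.0, 236.4]
orientation: [1.91, 2.489, -0.02]
ft_force: [0.1, 0.4, -0.1]
width: 0.2
```

```bash
python3 -c "
from st import *
show((-39,72,200))
cv2.imwrite('pics/w1.png',cv2.cvtColor(get_image('wrist'),cv2.COLOR_RGB2BGR))"
```

```text
t 2.75 p [500.6  72.  236.4] sorter -77.3 137.4 f [ 0.06  0.39 -0.14] w 0.2 q [ 0.13  0.23  1.87 -0.01  1.04 -1.7 ]
yaw err deg -0.0 zdir [-0.0043 -0.0128 -0.9999]
tool shift cm [-6.5   3.85  3.69]
```

View pics/w1.png

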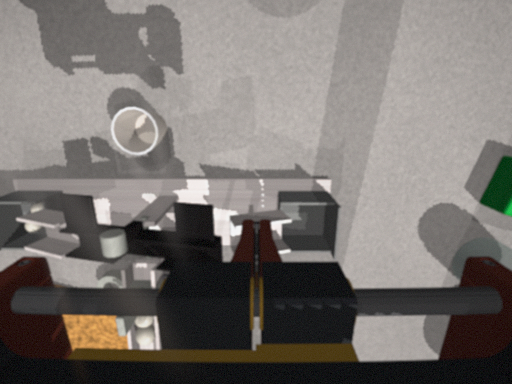

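The wrist view shows the left pad's front edge at about (175..212, 204), the mast weight at (112,242), and the balls near (142,325). I'll check the pose estimate against it.

```bash
cat >> st.py <<'E'
def wray(uv,p,R,z):
    c=camera_params("wrist");K=c["K"];k=c["k1"];T=c["T_tool_cam"]
    d=(np.array(uv,float)-K[:2,2])/K[0,0];s=d.copy()
    for _ in range(20): s=d/(1+k*(s@s))
    D=R@(T[:3,:3]@np.array([s[0],s[1],1]));o=p+R@T[:3,3]
    P=o+D*(z-o[2])/D[2];q=P[:2]-O;return np.array([q@xs,q@ys,z]).round(1)
E
python3 -c "
from st import *
p,R=show()
for uv,z in [((175,204),136),((212,205),136),((64,194),107),((97,198),107),((142,325),133),((336,204),38),((330,180),3)]: print(uv,wray(uv,p,R,z))
im=cv2.imread('pics/w1.png')
cv2.imwrite('pics/w1z.png',cv2.resize(im[180:360,50:230],None,fx=3.3,fy=3.3,interpolation=cv2.INTER_CUBIC))
"
```

```text
t 2.8 p [500.   72.8 236.3] sorter -77.7 138.4 f [-0.97  0.55  0.4 ] w 0.3 q [ 0.13  0.23  1.87 -0.01  1.04 -1.7 ]
yaw err deg -0.03 zdir [-0.0048 -0.0125 -0.9999]
(175, 204) [-62.8  53.1 136. ]
(212, 205) [-61.9  91.5 136. ]
(64, 194) [-64.1 -85.7 107. ]
(97, 198) [-59.4 -47.  107. ]
(142, 325) [ 96.4  -3.6 133. ]
(336, 204) [-28.3 248.3  38. ]
(330, 180) [-54.  246.6   3. ]
```

View pics/w1z.png

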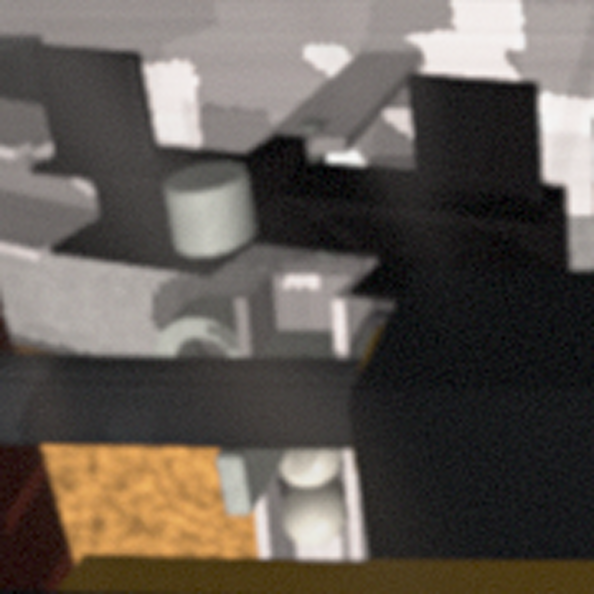

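```bash
python3 -c "
from st import *
p,R=show((-41,74,160))
for u,v in [(217,455),(240,452),(250,510),(225,500)]: print(wray((50+u/3.3,180+v/3.3),p,R,192))
"
```

```text
t 2.8 p [500.   72.8 236.3] sorter -77.7 138.4 f [-0.97  0.55  0.4 ] w 0.3 q [ 0.13  0.23  1.87 -0.01  1.04 -1.7 ]
yaw err deg -0.03 zdir [-0.0048 -0.0125 -0.9999]
tool shift cm [-6.36  3.72  7.67]
[ 32.4   3.9 192. ]
[ 31.1  10.8 192. ]
[ 52.3  10.5 192. ]
[ 48.8   3.5 192. ]
```

Both views agree. The raised pad's centre is near sorter (-39, 70), and the tab top is at x 32..53, y 3.5..10.7 mm, which matches its 22 x 8 mm size. Next I'll move above the pad.

Call:
{"method": "arm_command", "body": {"increments": [[[-2.1, 1.2, 0], 0], [[-2.1, 1.2, 1], 0], [[-2.1, 1.3, 2], 0], [[0, 0, 2.5], 0], [[0, 0, 2], 0], [[0, 0, 0], 0], [[0, 0, 0], 0]]}}

```text
t: 3.5
ee_pos: [549.0, 22.4, 160.3]
orientation: [1.912, 2.49, -0.019]
ft_force: [1.1, -0.1, 0.2]
width: 0.3
```

```bash
python3 -c "
from st import *
show((-41,76,113))
cv2.imwrite('pics/t2.png',cv2.resize(cv2.cvtColor(get_image('top'),cv2.COLOR_RGB2BGR)[95:220,190:360],None,fx=4.7,fy=4.7))
cv2.imwrite('pics/s2.png',cv2.resize(cv2.cvtColor(get_image('side'),cv2.COLOR_RGB2BGR)[100:260,215:360],None,fx=3.7,fy=3.7))"
```

```text
t 3.5 p [549.   22.4 160.3] sorter -43.3 76.9 f [ 1.13 -0.07  0.23] w 0.3 q [ 0.03  0.4   1.84 -0.01  0.91 -1.8 ]
yaw err deg 0.05 zdir [-0.0056 -0.0111 -0.9999]
tool shift cm [-0.05  0.27  4.73]
```

View pics/s2.png

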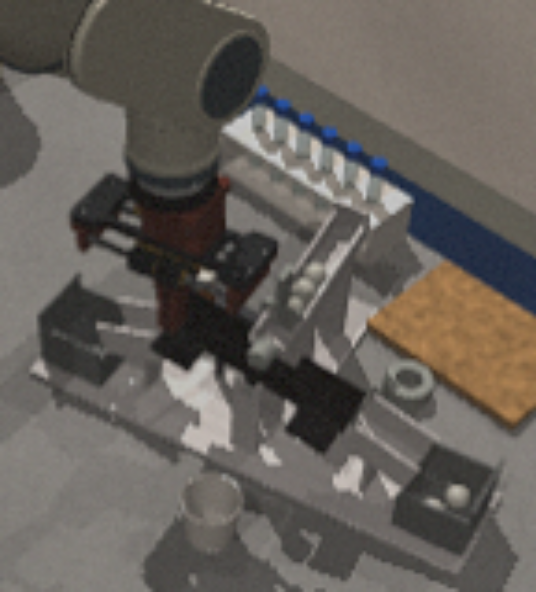

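The side view shows the fingers hanging over the left pad at about (180,320), clear of the mast and tab. Pressing down gently now.

Call:
{"method": "arm_command", "body": {"increments": [[[0, 0.2, 1], 0], [[0, 0, 0.7], 0], [[0, 0, 0.6], 0], [[0, 0, 0.6], 0], [[0, 0, 0.6], 0], [[0, 0, 0.6], 0], [[0, 0, 0.6], 0], [[0, 0, 0.4], 0], [[0, 0, 0], 0], [[0, 0, 0], 0]]}}

```text
t: 4.6
ee_pos: [553.0, 23.1, 108.5]
orientation: [1.908, 2.487, -0.013]
ft_force: [-1.2, 0.6, 4.1]
width: 0.4
```

```bash
python3 -c "
from st import *
show((-41,76,113))
cv2.imwrite('pics/s3.png',cv2.resize(cv2.cvtColor(get_image('side'),cv2.COLOR_RGB2BGR)[100:260,215:360],None,fx=3.7,fy=3.7))"
```

```text
t 4.6 p [553.   23.1 108.5] sorter -39.3 76.6 f [-1.19  0.58  4.09] w 0.4 q [ 0.03  0.48  1.86 -0.02  0.8  -1.8 ]
yaw err deg 0.02 zdir [ 4.000e-04 -1.080e-02 -9.999e-01]
tool shift cm [-0.06 -0.17 -0.45]
```

View pics/s3.png

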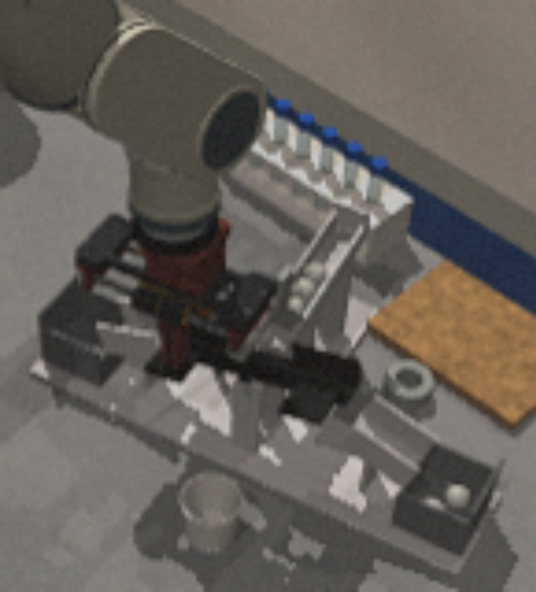

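The rocker is over: in the side view the right pad is now raised and the left one is down, at a TCP height of 108 mm and about 4 N. I'll lift straight up and look again.

Call:
{"method": "arm_command", "body": {"increments": [[[0, 0, -1], 0], [[0, 0, -2.5], 0], [[0, 0, -3], 0], [[0, 0, -3], 0], [[0, 0, -3], 0], [[-2, 1, -0.5], 0], [[-3, 2.5, 0], 0], [[-3, 2.5, 0], 0], [[-2.5, 2.3, 0], 0], [[0, 0, 0], 0], [[0, 0, 0], 0]]}}

```text
t: 5.75
ee_pos: [663.7, -58.2, 251.3]
orientation: [1.904, 2.484, -0.009]
ft_force: [0.2, 0.2, -0.3]
width: 0.5
```

```bash
python3 -c "
from st import *
p,R=show((44,-24,170))
for n in ['top','side','wrist']: cv2.imwrite('pics/%s4.png'%n,cv2.cvtColor(get_image(n),cv2.COLOR_RGB2BGR))
cv2.imwrite('pics/s4.png',cv2.resize(cv2.imread('pics/side4.png')[100:260,215:360],None,fx=3.7,fy=3.7))
print(proj('top',w(44,7,192)),proj('side',w(44,7,192)))"
```

```text
t 5.75 p [663.7 -58.2 251.3] sorter 46.6 -30.6 f [ 0.2   0.16 -0.28] w 0.5 q [-0.1   0.45  1.51 -0.01  1.17 -1.93]
yaw err deg -0.06 zdir [ 0.0056 -0.0118 -0.9999]
tool shift cm [ 0.77 -0.28  8.12]
[269.47150561 149.4191748 ] [291.2143058  172.61623507]
```

View pics/s4.png

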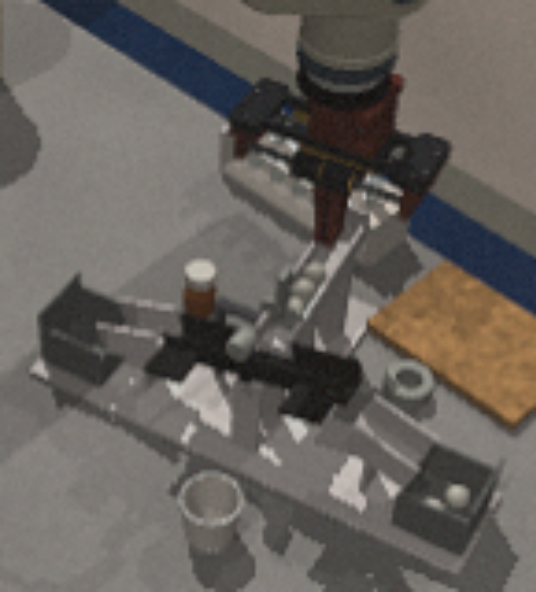

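View pics/wrist4.png

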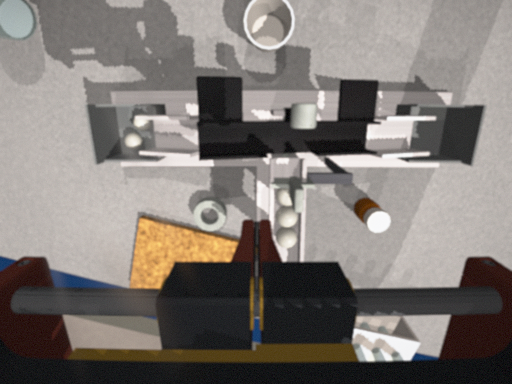

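The rocker leans left and stays there, with the mast leaning left and the right pad raised. The balls are still queued behind the stop. I'll check the tab position in the wrist picture.

```bash
python3 -c "
from st import *
p,R=show()
im=cv2.imread('pics/wrist4.png')[150:260,240:360]
cv2.imwrite('pics/w4z.png',cv2.resize(im,None,fx=5,fy=5,interpolation=cv2.INTER_CUBIC))
im=cv2.imread('pics/top4.png')[100:180,220:320]
cv2.imwrite('pics/t4z.png',cv2.resize(im,None,fx=6,fy=6,interpolation=cv2.INTER_CUBIC))
for u,v in [(268,183),(278,183),(278,190),(288,190)]: print((u,v),wray((u,v),p,R,192))
"
```

```text
t 5.9 p [663.  -57.4 251.4] sorter 46.1 -29.7 f [-0.07 -0.29  0.35] w 0.3 q [-0.1   0.45  1.51 -0.01  1.17 -1.93]
yaw err deg -0.13 zdir [ 0.0054 -0.0118 -0.9999]
(268, 183) [ 27.6 -20.7 192. ]
(278, 183) [ 27.6 -12.2 192. ]
(278, 190) [ 33.8 -12.1 192. ]
(288, 190) [ 33.7  -3.5 192. ]
```

View pics/w4z.png

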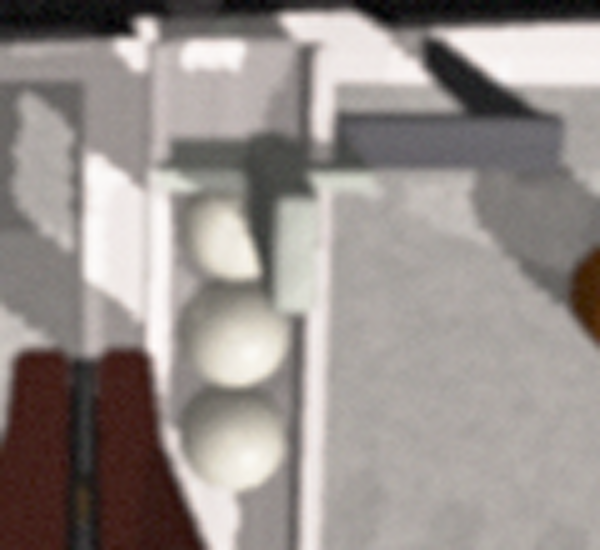

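Call:
{"method": "arm_command", "body": {"increments": [[[0.6, -0.2, 1.5], 0], [[0, 0, 2], 0], [[0, 0, 2], 0], [[0, 0, 1.7], 0], [[0, 0, 0.6], 0], [[0, 0, 0], 0], [[0, 0, 0], 0]]}}

```text
t: 6.6
ee_pos: [655.7, -47.9, 174.2]
orientation: [1.895, 2.49, -0.008]
ft_force: [0.7, -0.8, -0.9]
width: 0.6
```

```bash
python3 -c "
from st import *
p,R=show((44,33,168))
for n in ['side','wrist']: cv2.imwrite('pics/%s5.png'%n,cv2.cvtColor(get_image(n),cv2.COLOR_RGB2BGR))
a=cv2.resize(cv2.imread('pics/side5.png')[130:210,260:340],None,fx=5,fy=5);b=cv2.resize(cv2.imread('pics/wrist5.png')[150:280,210:340],None,fx=3.077,fy=3.077)
cv2.imwrite('pics/c5.png',np.hstack([a,cv2.resize(b,(400,400))]))
"
```

```text
t 6.6 p [655.7 -47.9 174.2] sorter 41.5 -18.6 f [ 0.72 -0.8  -0.89] w 0.6 q [-0.09  0.52  1.59 -0.01  1.02 -1.92]
yaw err deg -0.44 zdir [ 0.0064 -0.0114 -0.9999]
tool shift cm [5.16 0.29 0.56]
```

View pics/c5.png

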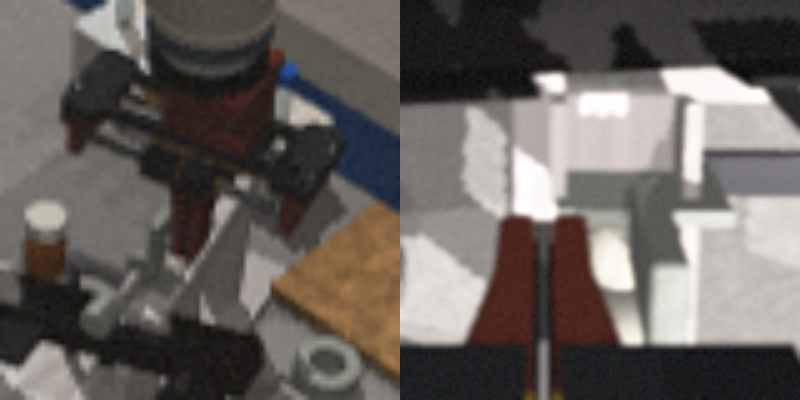

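The fingertips stand at the tab's right face, with the tab at about (655,310) in the right half of the picture, above the balls. Now I'll push in +y.

Call:
{"method": "arm_command", "body": {"increments": [[[0.5, 0.1, 0.3], 0], [[0.5, 0, 0.1], 0], [[0.5, 0, 0], 0], [[0.5, 0, 0], 0], [[0.6, 0, 0], 0], [[0.6, 0, 0], 0], [[0.6, 0, 0], 0], [[0.6, 0, 0], 0], [[0.5, 0, 0], 0], [[0.3, 0, 0], 0], [[0, 0, 0], 0]]}}

```text
t: 7.8
ee_pos: [643.3, 6.5, 172.0]
orientation: [1.892, 2.487, -0.005]
ft_force: [0.2, -0.7, 0.7]
width: 0.7
```

```bash
python3 -c "
from st import *
p,R=show((44,34,168))
for n in ['side','wrist']: cv2.imwrite('pics/%s6.png'%n,cv2.cvtColor(get_image(n),cv2.COLOR_RGB2BGR))
a=cv2.resize(cv2.imread('pics/side6.png')[150:250,220:320],None,fx=4,fy=4);b=cv2.imread('pics/wrist6.png')[80:280,156:356]
cv2.imwrite('pics/c6.png',np.hstack([a,cv2.resize(b,(400,400))]))
"
```

```text
t 7.8 p [643.3   6.5 172. ] sorter 43.7 37.2 f [ 0.21 -0.7   0.75] w 0.7 q [-0.    0.5   1.63 -0.02  1.   -1.83]
yaw err deg -0.45 zdir [ 0.0114 -0.0127 -0.9999]
tool shift cm [-0.31  0.03  0.41]
```

View pics/c6.png

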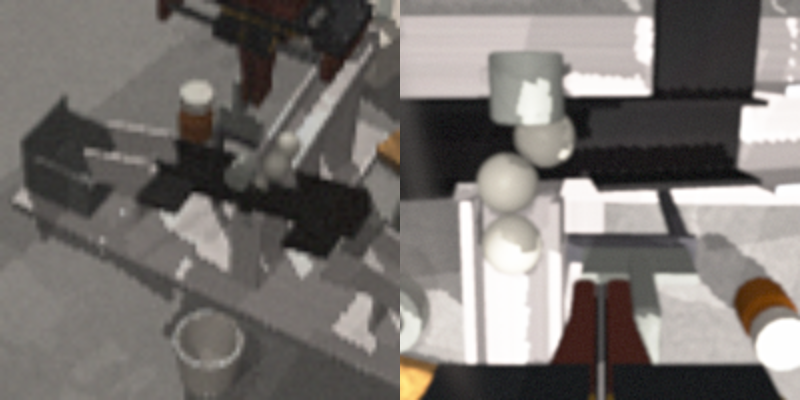

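The stop is open and the balls are rolling onto the rocker; in the right half they are at (545,135), (507,183) and (512,245). I'll back off and rise.

Call:
{"method": "arm_command", "body": {"increments": [[[-0.6, 0, 0], 0], [[-0.4, 0, -1.5], 0], [[0, 0, -2.5], 0], [[0, 0, -3], 0], [[0, 0, -2], 0], [[0, 0, 0], 0], [[0, 0, 0], 0], [[0, 0, 0], 0], [[0, 0, 0], 0], [[0, 0, 0], 0], [[0, 0, 0], 0], [[0, 0, 0], 0], [[0, 0, 0], 0], [[0, 0, 0], 0], [[0, 0, 0], 0], [[0, 0, 0], 0], [[0, 0, 0], 0], [[0, 0, 0], 0], [[0, 0, 0], 0], [[0, 0, 0], 0]]}}

```text
t: 9.9
ee_pos: [643.9, -5.8, 264.4]
orientation: [1.9, 2.488, -0.01]
ft_force: [0.2, 0.5, 0.6]
width: 0.2
```

```bash
python3 -c "
from st import *
p,R=show()
for n in ['side','wrist']: cv2.imwrite('pics/%s7.png'%n,cv2.cvtColor(get_image(n),cv2.COLOR_RGB2BGR))
a=cv2.resize(cv2.imread('pics/side7.png')[150:250,220:350],None,fx=4,fy=4)
cv2.imwrite('pics/s7.png',a)
"
```

```text
t 9.9 p [643.9  -5.8 264.4] sorter 41.1 25.2 f [0.15 0.52 0.57] w 0.2 q [-0.02  0.41  1.55 -0.01  1.18 -1.85]
yaw err deg -0.27 zdir [ 0.0052 -0.0116 -0.9999]
```

View pics/s7.png

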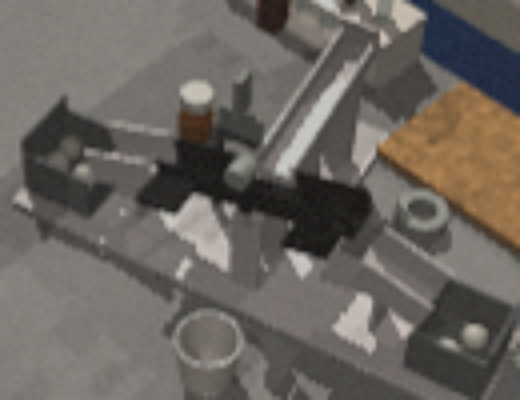

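View pics/wrist7.png

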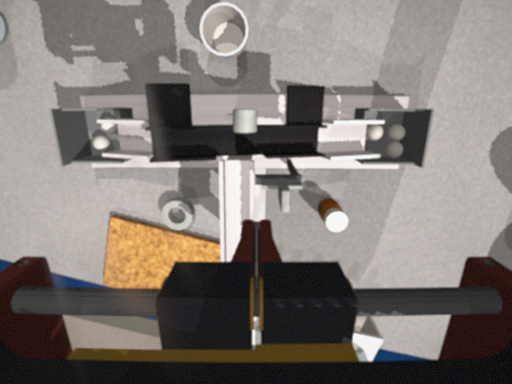

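The channel is empty. The three balls are at the left tray, at (375,132), (397,132) and (393,150), and two are in the right tray. One of the three may be near the chute's edge, so I'll measure them and check they are at rest.

Call:
{"method": "arm_command", "body": {"increments": [[[0, 0, -0.5], 0], [[0, 0, 0], 0], [[0, 0, 0], 0], [[0, 0, 0], 0], [[0, 0, 0], 0], [[0, 0, 0], 0], [[0, 0, 0], 0], [[0, 0, 0], 0], [[0, 0, 0], 0], [[0, 0, 0], 0]]}}

```text
t: 11.0
ee_pos: [643.9, -5.7, 269.8]
orientation: [1.9, 2.488, -0.01]
ft_force: [0.7, 0.7, -0.3]
width: 0.8
```

```bash
python3 -c "
from st import *
p,R=show()
for n in ['top','wrist']: cv2.imwrite('pics/%s8.png'%n,cv2.cvtColor(get_image(n),cv2.COLOR_RGB2BGR))
for z in (24,40): print(z,[wray(u,p,R,z) for u in [(375,132),(397,132),(393,150)]])
a=cv2.resize(cv2.imread('pics/wrist7.png')[90:180,340:440],None,fx=4,fy=4,interpolation=2);b=cv2.resize(cv2.imread('pics/wrist8.png')[90:180,340:440],None,fx=4,fy=4,interpolation=2)
cv2.imwrite('pics/w8z.png',np.hstack([a,b]))
cv2.imwrite('pics/t8z.png',cv2.resize(cv2.imread('pics/top8.png')[95:220,190:360],None,fx=4.7,fy=4.7,interpolation=2))
"
```

```text
t 11.0 p [643.9  -5.7 269.8] sorter 41.0 25.2 f [ 0.67  0.73 -0.28] w 0.8 q [-0.02  0.4   1.55 -0.01  1.19 -1.85]
yaw err deg -0.26 zdir [ 0.0051 -0.0116 -0.9999]
24 [array([ -4. , 197.2,  24. ]), array([ -4.4, 230. ,  24. ]), array([ 22.4, 227.9,  24. ])]
40 [array([ -5.4, 190.5,  40. ]), array([ -5.8, 222.1,  40. ]), array([ 19.9, 220.1,  40. ])]
```

View pics/w8z.png

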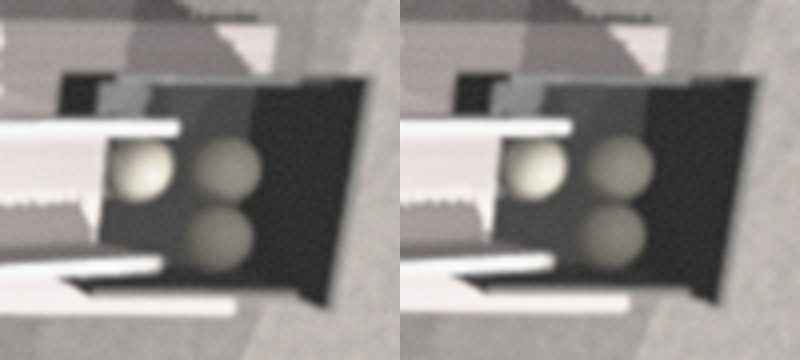

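View pics/t8z.png

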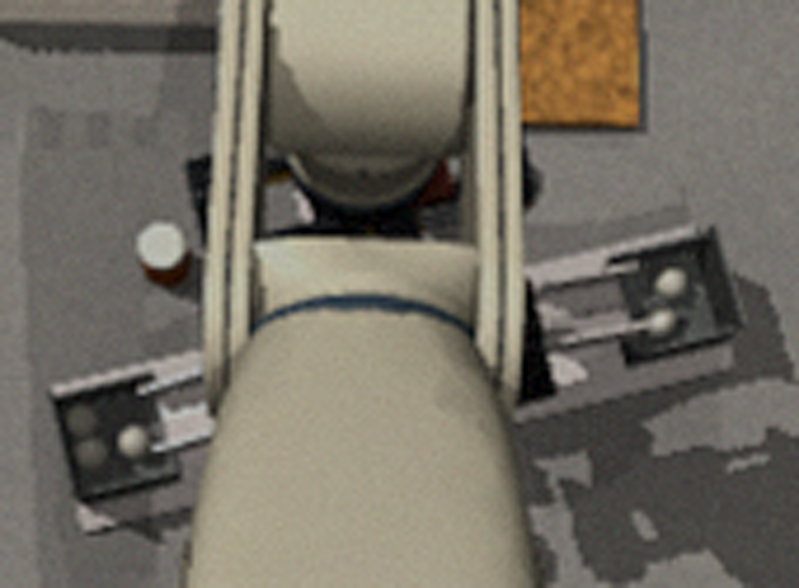

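All three balls are in the left tray and did not move between pictures taken 1.1 s apart. Their centres are at sorter (-4,197), (-4,230) and (22,228), inside the tray's limits. The rocker leans left and the arm is clear, so I'm handing in.

```bash
python3 -c "
from workcell import *
print(close_job())"
```

```text
the job is handed in; nothing more can be done
None
```

The job is done and handed in at about 11 s, with no sign of a failed step. `close_job()` reports no verdict, so the result rests on my own checks.

**What I did:** With the fingers shut, I pressed the raised left pad straight down until the rocker tipped over to the left, at about 4 N. I then lifted off and pushed the stop tab about 44 mm towards the sorter's left. Finally I backed off and rose clear, to about 270 mm.

**Last checks:**
- **Waiting balls:** all three lie in the left tray, at (x, y) = (-4, 197), (-4, 230) and (22, 228) mm in the sorter frame. They had not moved between pictures 1.1 s apart.
- **Earlier balls:** both are still in the right tray.
- **Rocker:** it was leaning left in the wrist and side pictures taken just after the balls rolled down.
- **Bystanders:** the pot, vial and collar looked in place in the last wrist view. I did not measure the bystanders again, and the last top picture was partly hidden by the arm.

**Disagreements:** the wrist and top-camera measurements differed by about 2–4 mm on the rocker pads, which was small enough for both moves. I did not measure the final stop position directly; the emptied channel shows it was open.

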